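# Hold a sprung door closer's rod out at its length mark

## Robot

A 7-joint arm with a two-finger parallel gripper is mounted at the origin on the work surface. World frame = base frame: x ahead of the robot, y to its left, z up, the work surface at z = 0. Lengths are in m, angles in rad, forces in N, time in s.
With the tool pointing down it reaches from about 0.4 to 0.75 m from the base axis. Payload 19.5 kg.
Tool frame: the origin (TCP) lies on the mounting face of the last link; the fingertips stand 173 mm ahead of it and the grasp point (between the pads) lies 155 mm ahead of it; z points along the fingers, y is the line along which they close (so a half turn about z gives the same grasp; the last joint's range is limited). The gripper opens to 85 mm and grips with 20 to 120 N. Pads are 22 mm wide; open, the fingers measure 114 mm over their backs; the gripper's body (76 mm by 85 mm) begins 54 mm behind the grasp point. The pads swing forward as they close: fully open they stand 13 mm farther back than shut.
Start: joints at [1.081, 0.707, -0.028, 1.485, 0.022, 0.951, -0.075], TCP at [0.249, -0.518, 0.405] pointing down, gripper open.
Joint ranges: [-2.71, 2.71], [-0.32, 2.16], [-1.57, 1.52], [0, 2.45], [-1.46, 4.6], [0, 2.02], [-2.83, 2.83]. Speed limits (rad/s): [1.89, 1.89, 2.57, 2.57, 3.01, 3.01, 3.01].

## Interface

Orientations are given as a rotation vector (axis times angle).
In Python, from plant import env gives the robot as it stands.
- The arm moves only by the shell command python3 -m jog 'ROWS' [OPENING] [FORCE]. ROWS is JSON, a list of rows, each a list of 4 numbers: the shift along the tool's x, y, z in units of 30 mm (1.0 is 30 mm), then the turn about the tool's z in units of 5 degrees (1.0 is 5 degrees). In form: [[tx, ty, tz, yaw], ...]. A call has 1 to 10 rows; each row shifts and turns the commanded pose from where the row before left it, along the tool's axes as they then stand; what a row does not reach is not made up. A row lasts 1/10 s, in which the tool goes at most 50 mm and 8.59 degrees, less where a joint would pass 70% of its speed; a pose out of reach is approached as far as the arm can. A call is refused whole if a number of a shift passes 1 or a number of a turn 1, either way. A call with a gripper value outside its range is refused whole. OPENING is the finger opening in mm, from 0 to 85.4, set as the call begins (- or left out, the last holds). The fingers move at their own pace and stop on an object; FORCE is the grip in N (left out, the last holds). Time passes only in rows, so rows that do not move let the fingers close. It gives the time, the measured TCP pose, the force, the opening and the grip force at its end, in the units of the state.
- env.get_obs(): the state, without advancing time (a new reading comes with each control period).
- env.camera(name): name is "scene" or "side" or "wrist"; returns a dict with "img" (420x560x3 uint8, red, green, blue), "fovy" (degrees; the focal length in pixels is half the picture's height over the tangent of half this angle, whatever the lens; pixels are square), "cx", "cy" (the principal point, pixels), "cam_to_world" (4x4, takes a point from camera to world coordinates). Camera axes: x right, y down, z forward; pixel columns grow to the right and rows downward; lengths in m; the calibration is good to about 2 mm. A picture is of the moment at which its call begins. There is no depth.
- env.job_done(): hands the job in; it is judged then, once.
The state is a dict: "t": time; "joint_positions": joint angles; "joint_vel": joint speeds; "effort": joint torques, N m; "tool_pos": TCP position; "ee_rot": TCP orientation; "contact_force": force on the tool from outside, world axes, zero at the start; "torque": the same for the moment, N m; "finger_gap": finger opening in m; "finger_force": force on a finger pad.
Only numpy, scipy, OpenCV 4.12 (cv2) and the standard library are available. Lean on these libraries where they do the work, as an engineer would, in place of code of your own. Each camera call takes 0.05 s, during which the arm holds its last target. There are 200 camera calls.

## Task

The sprung door closer lying in its jig on the hall console has to be held out at its set length for fitting. With the orange-handled key turn the brass lock screw on the grey housing anticlockwise, seen from above, as far as it goes, and put the key back upright in its wooden stand; then pull the rod out by its blue grip until its white pointers are level with the red line, and finish while still holding it there. Do not turn the screw with the fingers, and leave the other things on the console where they are.

Things in the scene. Friction and masses are not known exactly. Their poses are not given: they have to be found in the camera images.
- jig: fixed jig of the door closer: aluminium base plate 100 (x) x 325 (y) x 12 mm, from y = -175 to 150 mm, with a grey housing 56 mm wide (x), from y = 0 to 140 mm, top 68 mm above the table. Origin on the table below the housing's mouth (the face the rod comes out of); the rod comes out along this frame's -y; z up
- rod (a joint): extension of the closer's telescoping steel rod (16 mm thick, axis 40 mm above the table), m: 0 fully in, 0.088 hard stop. It slides along the jig's -y against a spring: about 4 N at 0, rising by 1.3 N per 10 mm; it springs back if let go. While the screw is locked it comes out only about 8 mm
- rod_grip (a point): middle of the blue upright grip block on the rod's outer end, 75 mm above the table. Block: 24 mm wide (jig x), 20 mm thick (jig y), from 22 to 97 mm above the table; with the rod in, its inner face is 45 mm from the housing. It moves with the rod and has the jig's axes
- pointer (a point): point midway between the tips of the two white pointers that stick out 25 mm on either side (jig x) at the foot of the grip block, 22 mm above the table, straight below rod_grip
- index: the length mark: a fixed black strip 12 mm wide, 4 mm thick, across the base plate under the rod's path, with a red line 3 mm wide along its middle. It has the jig's axes; origin below the red line. The pointers are at the mark when pointer has this origin's y along the jig's y; the rod comes out about 45 to 72 mm for that
- screw (a joint): angle of the closer's brass lock screw, rad: 0 locked, it grows anticlockwise seen from above to a stop at 1.3; the rod is free from about 1.05 on. It stays where it is left and needs about 0.06 N m
- screw_top (a point): centre of the lock screw's round head at its top face, 84 mm above the table (head 32 mm across, on the housing, 95 mm behind its mouth, axis upright). A slot 7 mm wide, 13 mm deep runs right across the head along this point's x, which turns with the screw (at joint value 0 it is the jig's x). A red dot marks the head's +y half
- key: slotted key, upright, 85 mm high, about 0.11 kg. From below: steel blade 22 (its x) x 4 (y) x 12 mm high, collar 28 mm across from 12 to 17 mm, 14 mm shaft, flat orange paddle 28 (x) x 12 (y) mm from 42 to 85 mm. Origin: middle of the blade's lower end, z up. The blade fits the slot either way round; fully in, the collar rests on the head, origin 72 mm above the table
- key_grip (a point): middle of the key's orange paddle, 62 mm above the key's origin; pinch it across its 12 mm (key y)
- stand: fixed dark wooden key stand, 75 (x) x 60 (y) x 26 mm, origin under its centre. A pocket 25 (x) x 7 (y) mm, 16 mm deep, in the middle of its top takes the blade; the key's collar rests on the top, the key's origin then 14 mm above the table and the key's x along the stand's x (either way round)
- dish: bystander, to be left alone: blue ceramic plate, 160 mm across, 30 mm high; origin under its centre
- case: bystander, to be left alone: black spectacle case, 60 x 155 x 42 mm; origin under its centre
- knob: bystander, to be left alone: brass door knob standing on its rose, 60 mm across, 64 mm high; origin under its centre
- tape: bystander, to be left alone: roll of yellow tape lying flat, 70 mm across, 25 mm high; origin under its centre
- mug: bystander, to be left alone: white mug, 80 mm across, 90 mm high; origin under its centre
- carton: bystander, to be left alone: small cardboard carton, 60 x 85 x 45 mm; origin under its centre
- torch: bystander, to be left alone: red torch lying down, 140 mm long, 36 mm high; origin under its centre
- hinge: bystander, to be left alone: brass door hinge lying open, 75 x 100 mm, 10 mm high; origin under its centre
Mind the look-alikes: they are no part of the job. What is shaped like the stand but purple is not meant. There is more than one size of the key; the job needs the larger.

How it is judged:
On the way, in this order (a step that is already met when the one before it is completed fails the run):
1. the lock screw is turned to its stop with the key, held in the gripper with its blade in the slot (value of joint screw above 1.1 rad and horizontal distance between key and screw_top below 0.008 m and height (world z) of key below 0.083 m and contact force between the fingers and key above 1 N), for 0.1 s.
2. the key stands upright in its stand again, let go (value of joint screw above 1.1 rad and horizontal distance between key and stand below 0.006 m and angle between key's own z axis and vertical below 0.12 rad and height (world z) of key below 0.019 m and contact force between the fingers and key below 0.1 N and linear speed of key below 0.02 m/s), for 0.2 s.
At the end, for the whole second after the job is handed in: the pointers are within 5 mm of the red line along the rod, the rod is still and gripped by the fingers on its blue grip (more than 3 N), the lock screw stands above 1.1 rad, and the key stands upright in its stand (within 6 mm), let go (all of step 2 and y of pointer in the frame of index between -0.005 and 0.005 m and contact force between the fingers and rod above 3 N and distance between the grasp point and rod_grip below 0.05 m and velocity of joint rod between -0.01 and 0.01 m/s); the arm keeps its last pose, push and grip.
It fails at once if the robot turns the screw by touching it directly (contact force between any of the fingers, the arm and screw above 3 N).
It fails at once if a bystander is moved more than 30 mm (distance of any of dish, case, knob, tape, mug, carton, torch, hinge from where it was at the start of the episode above 0.03 m).
It also fails if it takes over 70 s, if anything falls off the work surface, if the arm or the gripper's body presses on something with over 40 N, if the wrist force passes 120 N, or if a joint passes its speed limit or range.

## Working session

There is one attempt and no reset: what is moved stays moved. The work goes in short steps, Python scripts to look and compute and a shell command to move; the robot and the scene stay as the last step left them, time stands still between calls to the robot, and variables do not carry over. Pictures are saved under pics/ and viewed, at most 10 in all, crops included, and the job is handed in when it is done.

```bash
ls; mkdir -p pics
cat > h.py <<'E'
import numpy as np, cv2
from plant import env
from scipy.spatial.transform import Rotation as R
def snap(n,f=None):
    c=env.camera(n)
    if f: cv2.imwrite('pics/'+f,c['img'][:,:,::-1])
    return c
def ray(c,u,v):
    f=c['img'].shape[0]/2/np.tan(np.radians(c['fovy'])/2)
    M=np.array(c['cam_to_world']); d=M[:3,:3]@np.array([(u-c['cx'])/f,(v-c['cy'])/f,1]); return M[:3,3],d
def onz(c,u,v,z):
    o,d=ray(c,u,v); return o+d*(z-o[2])/d[2]
def proj(c,p):
    f=c['img'].shape[0]/2/np.tan(np.radians(c['fovy'])/2)
    M=np.array(c['cam_to_world']); q=M[:3,:3].T@(np.array(p)-M[:3,3]); return np.array([c['cx']+f*q[0]/q[2],c['cy']+f*q[1]/q[2]])
E
python3 - <<'E'
from h import *
a=snap('scene','a.png');b=snap('side','b.png');w=snap('wrist','w.png')
for c in (a,b,w): print(np.round(c['cam_to_world'],3).tolist(),c['fovy'],c['cx'],c['cy'])
cv2.imwrite('pics/ab.png',np.vstack([a['img'],b['img']])[:,:,::-1][:, :])
o=env.get_obs();print({k:np.round(v,3).tolist() for k,v in o.items()}, R.from_rotvec(o['ee_rot']).as_matrix().round(3))
E
```

```text
pics
[[0.857, 0.441, -0.266, 0.869], [0.515, -0.72, 0.466, -0.512], [0.014, -0.536, -0.844, 1.037], [0.0, 0.0, 0.0, 1.0]] 53.47820830278709 275.8836130506304 207.9093932471665
[[-0.992, -0.061, 0.112, 0.459], [-0.127, 0.591, -0.797, 0.84], [-0.018, -0.804, -0.594, 0.701], [0.0, 0.0, 0.0, 1.0]] 57.68973954365292 274.8822637381427 216.73939955744322
[[0.433, -0.866, -0.249, 0.313], [-0.901, -0.417, -0.118, -0.487], [-0.002, 0.275, -0.961, 0.374], [0.0, 0.0, 0.0, 1.0]] 65.68799157628702 281.7880524737768 209.43202267199277
{'t': 0.15, 'joint_positions': [1.081, 0.707, -0.028, 1.485, 0.022, 0.951, -0.076], 'joint_vel': [-0.001, -0.002, 0.0, -0.003, 0.0, 0.001, -0.001], 'effort': [0.002, -88.329, 1.236, -23.619, 0.017, 0.005, 0.0], 'tool_pos': [0.249, -0.518, 0.404], 'ee_rot': [-3.062, -0.697, 0.0], 'contact_force': [0.27, 0.142, -0.002], 'torque': [0.021, -0.016, 0.019], 'finger_force': 0.0, 'finger_gap': 0.086} [[ 0.901  0.433 -0.   ]
 [ 0.433 -0.901  0.001]
 [ 0.    -0.001 -1.   ]]
```

View pics/a.png

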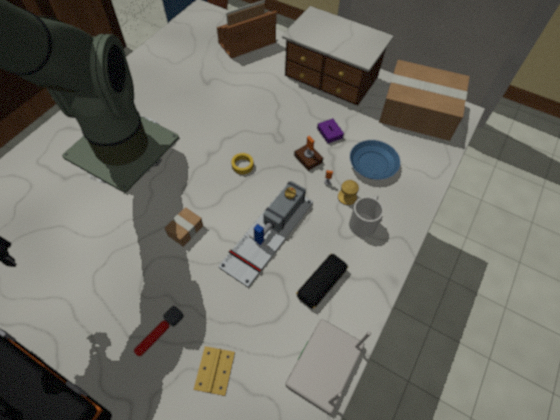

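View pics/b.png

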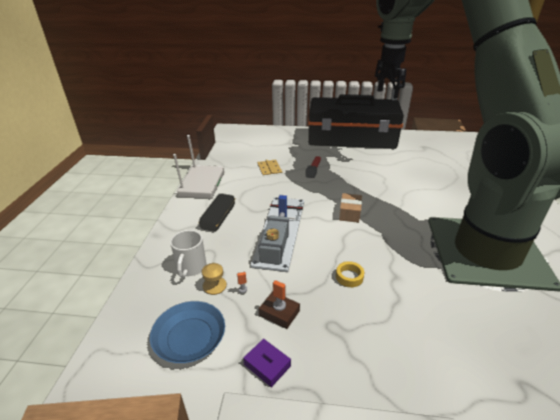

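The scene view shows these candidates:
- **Keys:** the orange key in the dark stand at scene (309,148), side (279,292). A small loose orange key at scene (329,176), side (242,280) is a look-alike.
- **Stands:** the dark wooden one at scene (309,156). The purple one at (331,131) is a look-alike.

I choose the larger key in the dark stand. The screw is at scene (291,192), the blue grip at (259,233). Next I check with a close crop and measure.

```bash
cat > m.py <<'E'
from h import *
a=snap('scene');b=snap('side')
def mask(c,lo,hi,box):
    h=cv2.cvtColor(c['img'],cv2.COLOR_RGB2HSV);m=cv2.inRange(h,lo,hi);z=np.zeros_like(m);x0,y0,x1,y1=box;z[y0:y1,x0:x1]=m[y0:y1,x0:x1];return z
def cen(m):
    n,l,s,ce=cv2.connectedComponentsWithStats(m);i=1+np.argmax(s[1:,4]);return ce[i],s[i]
def tri(p,q):
    o1,d1=ray(a,*p);o2,d2=ray(b,*q);A=np.stack([d1,-d2],1);t=np.linalg.lstsq(A,o2-o1,rcond=None)[0];x,y=o1+t[0]*d1,o2+t[1]*d2;return ((x+y)/2).round(4),np.linalg.norm(x-y).round(4)
O=((3,150,110),(14,255,255))
for nm,bx,by in (('key',(295,130,322,165),(268,278,292,305)),('small',(322,165,337,187),(232,265,250,290))):
    p,s=cen(mask(a,*O,bx));q,s2=cen(mask(b,*O,by));print(nm,p,s,q,s2,tri(p,q))
B=((105,150,60),(125,255,255))
p,s=cen(mask(a,*B,(245,215,275,250)));q,s2=cen(mask(b,*B,(270,190,295,220)));print('grip',p,s,q,s2,tri(p,q))
Y=((12,110,90),(26,255,255))
p,s=cen(mask(a,*Y,(280,180,305,205)));q,s2=cen(mask(b,*Y,(260,225,285,245)));print('screw',p,s,q,s2,tri(p,q))
ca=a['img'][120:290,210:350];cb=b['img'][180:350,220:360]
cv2.imwrite('pics/crop.png',np.hstack([cv2.resize(x,None,fx=2.8,fy=2.8,interpolation=cv2.INTER_CUBIC) for x in (ca,cb)])[:,:,::-1])
E
python3 m.py
```

```text
key [310.10526316 139.31578947] [308 137   6   6  19] [278.9869281  289.47058824] [274 281  11  18 153] (array([0.5325, 0.2769, 0.0868]), np.float64(0.0019))
small [329.  171.7] [327 171   5   3  10] [241.515625 277.65625 ] [238 273   8  11  64] (array([0.6288, 0.2209, 0.0552]), np.float64(0.0006))
grip [258.28571429 228.89795918] [255 225   8   8  49] [282.9 197.4] [280 197   6   2  10] (array([ 0.5646, -0.0704,  0.0928]), np.float64(0.0028))
screw [290.26086957 192.36231884] [285 188  11   9  69] [272.28735632 233.73563218] [267 229  11  11  87] (array([0.5747, 0.0812, 0.0797]), np.float64(0.0011))
```

View pics/crop.png

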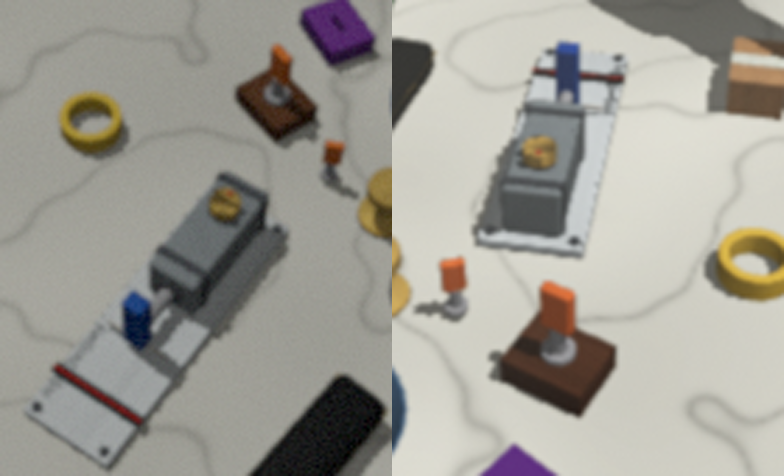

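The crop confirms the choice: large orange key in the dark stand, with the small key loose beside it and the purple stand beyond. Moving there now.

```bash
python3 -m jog '[[1,-0.97,0,0],[1,-0.97,0,0],[1,-0.97,0,0],[1,-0.97,0,0],[1,-0.97,0,0],[1,-0.97,0,0],[1,-0.97,0,0],[1,-0.97,0,0],[1,-0.97,0,0],[1,-0.97,0,0]]' 85 60
python3 -m jog '[[1,-0.97,0,0],[1,-0.97,0,0],[1,-0.97,0,0],[1,-0.97,0,0],[1,-0.97,0,0],[1,-0.97,0,0],[1,-0.97,0,0],[1,-0.97,0,0],[0.5,-0.5,0,0],[0,0,0,0]]'
python3 - <<'E'
from h import *
w=snap('wrist','w2.png');o=env.get_obs();print(o['tool_pos'],o['joint_positions'],R.from_rotvec(o['ee_rot']).as_matrix().round(3))
print(np.round(w['cam_to_world'],3))
E
```

```text
t: 1.25
tool_pos: [0.3937, -0.1245, 0.4048]
ee_rot: [3.063, 0.697, 0.0]
contact_force: [1.8, 0.8, -1.4]
finger_gap: 0.0849
finger_force: 0.0
t: 2.25
tool_pos: [0.516, 0.2106, 0.4041]
ee_rot: [-3.061, -0.703, 0.001]
contact_force: [0.2, -1.0, 0.4]
finger_gap: 0.0848
finger_force: 0.0
[0.51586644 0.20873903 0.40424824] [-0.49979053  0.6828423   0.11142067  1.55690173 -0.08942931  0.9073793
 -1.47916121] [[ 0.901  0.435 -0.001]
 [ 0.435 -0.901 -0.   ]
 [-0.001 -0.    -1.   ]]
[[ 0.436 -0.865 -0.248  0.579]
 [-0.9   -0.42  -0.119  0.242]
 [-0.002  0.275 -0.961  0.374]
 [ 0.     0.     0.     1.   ]]
```

View pics/w2.png

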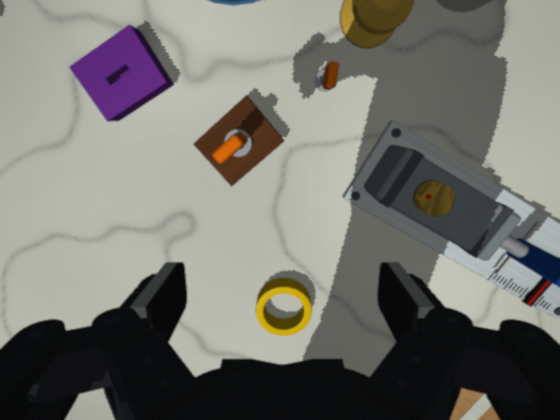

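The wrist view shows the dark stand around (238,140) with the paddle top at (229,150), the screw at (434,197) with its red dot at (429,196), and the red line near (540,291). Now to measure these.

```bash
cat > m2.py <<'E'
from h import *
w=snap('wrist');hs=cv2.cvtColor(w['img'],cv2.COLOR_RGB2HSV)
def mk(lo,hi,box):
    m=cv2.inRange(hs,lo,hi);z=np.zeros_like(m);x0,y0,x1,y1=box;z[y0:y1,x0:x1]=m[y0:y1,x0:x1];return z
def big(m): return max(cv2.findContours(m,cv2.RETR_EXTERNAL,cv2.CHAIN_APPROX_NONE)[0],key=cv2.contourArea)
def rect(c,z):
    P=np.array([onz(w,u,v,z)[:2] for u,v in c[:,0]])*1000
    (x,y),(s,t),an=cv2.minAreaRect(P.astype(np.float32)); 
    return np.round((x,y,s,t,an),1)
print('px stand',hs[140,210],'screw',hs[185,440],'house',hs[220,410],'orange',hs[150,229])
st=mk((0,60,25),(14,255,255),(185,90,290,190)); print('stand z26',rect(big(st),.026))
o=mk((3,180,150),(16,255,255),(185,90,290,190)); print('orange z99',rect(big(o),.099),big(o)[:,0].min(0),big(o)[:,0].max(0))
s=mk((12,80,40),(28,255,255),(405,170,465,225)); c=big(s);print('screw z84',rect(c,.084))
r=mk((0,150,60),(8,255,255),(500,260,560,310));r2=mk((172,150,60),(180,255,255),(500,260,560,310));print('red',rect(big(r|r2),.016))
rd=mk((0,170,60),(8,255,255),(420,185,440,205))
print('dot',onz(w,*np.argwhere(rd).mean(0)[::-1],.084)[:2])
for n,p in (('plate corners',[(393,121),(347,196)]),): print(n,[onz(w,*q,.012)[:2].round(4) for q in p])
cv2.imwrite('pics/c2.png',cv2.resize(w['img'][80:320,180:560],None,fx=2,fy=2,interpolation=cv2.INTER_CUBIC)[:,:,::-1])
E
python3 m2.py
```

```text
px stand [ 12 167  75] screw [ 22 170  66] house [90 13 97] orange [ 14 247 194]
stand z26 [536.1 272.7  59.   75.4  66.1]
orange z99 [535.4 272.7  10.3  25.9  66. ] [210 135] [238 161]
screw z84 [574.9  85.8  30.7  37.6   4.7]
red [ 528.9 -132.2    5.6   36.8   86.3]
dot [0.57454856 0.09196643]
plate corners [array([0.6266, 0.131 ]), array([0.5326, 0.1354])]
```

View pics/c2.png

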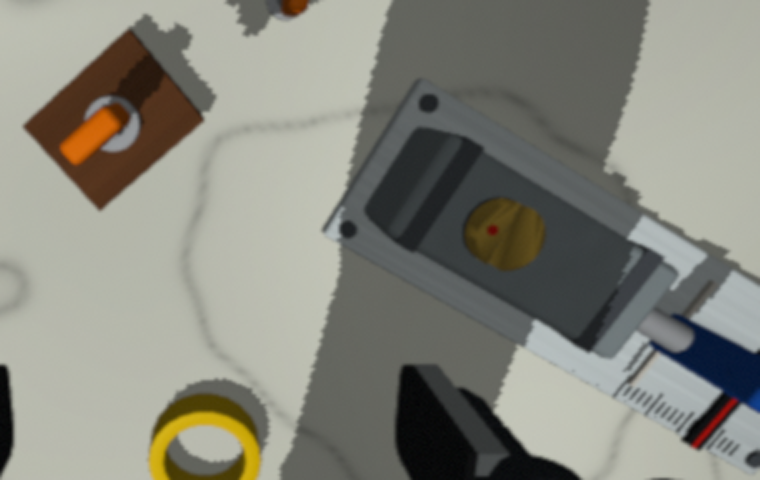

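Stand at (0.536,0.273), key x at −24°; screw at about (0.575,0.083), jig yaw about −3.5°. I align the tool with the key.

```bash
python3 -m jog '[[0,0,0,1],[0,0,0,1],[0,0,0,1],[0,0,0,1],[0,0,0,1],[0,0,0,1],[0,0,0,1],[0,0,0,1],[0,0,0,1],[0,0,0,1]]'
python3 -m jog '[[-0.1,-0.74,0.5,0],[-0.1,-0.74,0.5,0],[-0.06,-0.74,0.5,0],[0,0,0.5,0],[0,0,0,0],[0,0,0,0]]'
cat > st.py <<'E'
from h import *
import sys
o=env.get_obs();M=R.from_rotvec(o['ee_rot']).as_matrix();p=np.array(o['tool_pos'])
print('tcp',p.round(4),'yangle',np.degrees(np.arctan2(M[1,1],M[0,1])).round(2),'z',M[:,2].round(4),'j',np.round(o['joint_positions'],2),'F',np.round(o['contact_force'],1),'gap',round(float(o['finger_gap']),4),'ff',o['finger_force'],'t',o['t'])
if len(sys.argv)>2:
    d=M.T@(np.array([float(x) for x in sys.argv[1:4]])-p); print('rows',(d/.03).round(2))
E
python3 st.py .5356 .2727 .231
```

```text
t: 3.35
tool_pos: [0.5159, 0.2066, 0.405]
ee_rot: [-3.069, 0.67, -0.0]
contact_force: [-0.7, -1.1, -0.6]
finger_gap: 0.085
finger_force: 0.0
t: 3.95
tool_pos: [0.5365, 0.2705, 0.3454]
ee_rot: [3.07, -0.665, 0.0]
contact_force: [0.6, -0.2, -0.2]
finger_gap: 0.0852
finger_force: 0.0
tcp [0.5365 0.2705 0.3454] yangle -114.42 z [ 1.e-04 -2.e-04 -1.e+00] j [-0.69  0.85  0.36  1.47 -0.34  0.89 -2.22] F [ 0.6 -0.2 -0.2] gap 0.0852 ff 0.0 t 3.95
rows [-0.06 -0.05  3.81]
```

```bash
python3 -m jog '[[-0.06,-0.06,0.8,0],[0,0,0.8,0],[0,0,0.8,0],[0,0,0.7,0],[0,0,0.7,0],[0,0,0,0]]' 50
python3 -m jog '[[0,0,0,0],[0,0,0,0],[0,0,0,0],[0,0,0,0],[0,0,0,0],[0,0,0,0]]' 0 80
python3 st.py .5356 .2727 .231
python3 - <<'E'
from h import *
snap('wrist','g.png')
E
```

```text
t: 4.55
tool_pos: [0.5353, 0.2732, 0.2298]
ee_rot: [3.069, -0.664, -0.003]
contact_force: [0.3, 0.5, 0.7]
finger_gap: 0.0501
finger_force: 0.0
t: 5.15
tool_pos: [0.5355, 0.2735, 0.2318]
ee_rot: [3.071, -0.663, 0.001]
contact_force: [-2.6, -4.9, 6.8]
finger_gap: 0.0109
finger_force: 78.4
tcp [0.5355 0.2735 0.2318] yangle -114.36 z [ 5.e-04 -4.e-04 -1.e+00] j [-0.66  1.    0.29  1.55 -0.4   0.65 -2.17] F [-2.6 -4.9  6.8] gap 0.0109 ff 78.38551998138428 t 5.15
rows [0.01 0.02 0.03]
```

View pics/g.png

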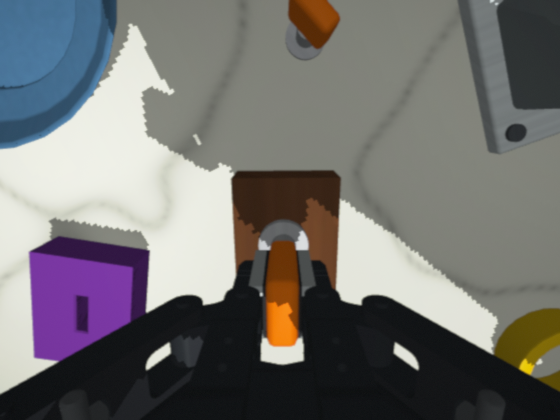

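The key is held squarely. Lift, then swing to a viewing spot beside the screw with the yaw aligned to the jig.

```bash
python3 -m jog '[[0,0,-0.3,0],[0,0,-0.6,0],[0,0,-0.8,0],[0,0,-0.8,0],[0,0,-0.8,-0.8],[0,0,0,-0.8],[0,0,0,-0.8],[0,0,0,-0.8],[0,0,0,-0.9],[0,0,0,0]]'
python3 st.py .51 .087 .335
```

```text
t: 6.2
tool_pos: [0.5354, 0.2739, 0.3307]
ee_rot: [-3.139, 0.103, -0.001]
contact_force: [0.0, -0.5, -1.1]
finger_gap: 0.0109
finger_force: 78.0
tcp [0.5354 0.2739 0.3307] yangle -93.77 z [ 8.e-04  8.e-04 -1.e+00] j [-0.64  0.85  0.25  1.48 -0.25  0.84 -1.95] F [ 0.  -0.5 -1.1] gap 0.0109 ff 77.97627925872803 t 6.2
rows [-0.44  6.27 -0.15]
```

```bash
python3 -m jog '[[-0.1,0.7,0,0],[-0.1,0.8,0,0],[-0.1,0.8,0,0],[-0.1,0.8,0,0],[-0.04,0.8,0,0],[0,0.8,0,0],[0,0.8,0,0],[0,0.7,0,0],[0,0,0,0],[0,0,0,0]]'
python3 st.py
python3 - <<'E'
from h import *
snap('wrist','s.png')
E
```

```text
t: 7.2
tool_pos: [0.5099, 0.0893, 0.3302]
ee_rot: [-3.139, 0.109, -0.001]
contact_force: [0.1, 0.3, -0.9]
finger_gap: 0.011
finger_force: 77.9
tcp [0.5099 0.0893 0.3302] yangle -93.98 z [ 6.e-04  5.e-04 -1.e+00] j [-0.34  0.74  0.19  1.79 -0.21  0.63 -1.66] F [ 0.1  0.3 -0.9] gap 0.011 ff 77.92785286903381 t 7.2
```

View pics/s.png

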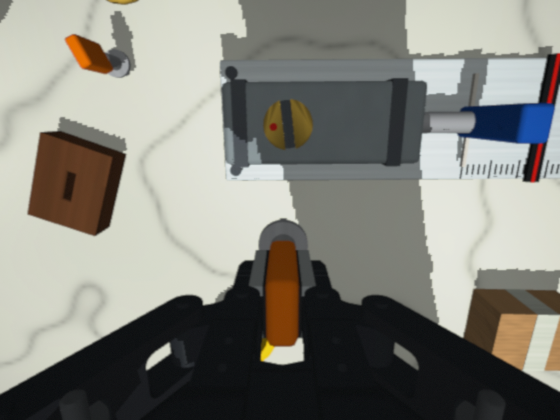

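The wrist view shows the screw head at (288,124) with its slot almost vertical in the picture, the stand with the empty pocket at (69,185), and the red line near (540,120). The jig looks well aligned. I measure precisely.

Run:
```python
from h import *
w=snap('wrist');I=w['img'];hs=cv2.cvtColor(I,cv2.COLOR_RGB2HSV)
def mk(lo,hi,box):
    m=cv2.inRange(hs,lo,hi);z=np.zeros_like(m);x0,y0,x1,y1=box;z[y0:y1,x0:x1]=m[y0:y1,x0:x1];return z
def big(m): return max(cv2.findContours(m,cv2.RETR_EXTERNAL,cv2.CHAIN_APPROX_NONE)[0],key=cv2.contourArea)
def W(P,z): return np.array([onz(w,u,v,z)[:2] for u,v in P])*1000
def rect(P): 
    a,b,c=cv2.minAreaRect(P.astype(np.float32));return np.round((*a,*b,c),1)
s=mk((10,90,40),(30,255,255),(255,90,322,158));s|=mk((0,90,40),(10,255,255),(255,90,322,158))
hull=cv2.convexHull(np.argwhere(s)[:,::-1].reshape(-1,1,2).astype(np.int32))
P=W(hull[:,0],.084);print('head',[np.round(x,1) for x in cv2.minEnclosingCircle(P.astype(np.float32))])
f=np.zeros_like(s);cv2.fillPoly(f,[hull],255);f=cv2.erode(f,np.ones((3,3)))
for V in(55,70):
    sl=f&cv2.inRange(hs,(0,0,0),(180,110,255));q=np.argwhere(sl)[:,::-1]
    n,l,stt,ce=cv2.connectedComponentsWithStats(sl);i=1+np.argmax(stt[1:,4]);q=np.argwhere(l==i)[:,::-1]
    Q=W(q,.084);print('slot n',len(q),rect(Q),'mean',Q.mean(0).round(1))
st=mk((0,60,25),(16,255,255),(20,120,130,240));print('stand',rect(W(big(st)[:,0],.026)))
sub=cv2.cvtColor(I,cv2.COLOR_RGB2GRAY)[165:206,55:85];y,x=np.where(sub<sub.min()+18);print('pocket',rect(W(np.c_[x+55,y+165],.026)),len(x))
r=mk((0,150,60),(8,255,255),(515,40,560,200))|mk((172,150,60),(180,255,255),(515,40,560,200));print('red',rect(W(np.argwhere(r)[:,::-1],.016)))
# plate edge lines: top & bottom edge rows of housing ridge
print('collar expected px',proj(w,[.5099,.0893,.3302-.2178+.014+.017]))
cv2.imwrite('pics/sc.png',cv2.resize(np.hstack([I[85:165,250:330],cv2.merge([f&cv2.inRange(hs,(0,0,0),(180,110,255))]*3)[85:165,250:330]]),None,fx=5,fy=5)[:,:,::-1])
```

```text
head [array([575. ,  82.7]), np.float64(15.9)]
slot n 480 [575.   82.9  28.9   6.7   3.5] mean [575.1  82.9]
slot n 480 [575.   82.9  28.9   6.7   3.5] mean [575.1  82.9]
stand [536.5 267.   69.1  80.9  66.1]
pocket [535.7 272.4   6.6  24.2  66.3] 214
red [ 561.5 -134.2    5.2  102.7   86.5]
collar expected px [285.77276169 256.68444368]
```

View pics/sc.png

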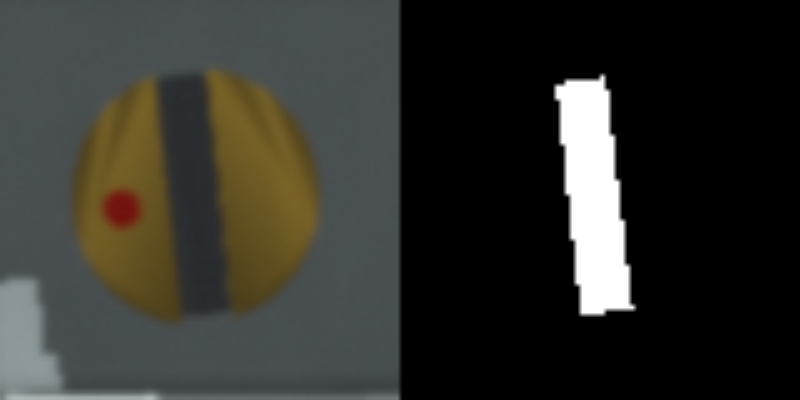

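The head centre is (0.575, 0.0828). The slot points at +3.5°, so the screw already stands about 7° open. I turn the tool to match and move over it.

```bash
python3 -m jog '[[0,0,0,-0.75],[0,0,0,-0.75],[0.7,0.1,0,0],[0.8,0.1,0,0],[0.7,0.1,0.3,0],[0,0,0.2,0],[0,0,0,0],[0,0,0,0]]'
python3 st.py .575 .0831 .290
```

```text
t: 8.1
tool_pos: [0.5758, 0.085, 0.3149]
ee_rot: [-3.14, -0.101, 0.001]
contact_force: [-0.5, -0.4, -1.6]
finger_gap: 0.0109
finger_force: 78.0
tcp [0.5758 0.085  0.3149] yangle -86.32 z [-5.e-04  2.e-04 -1.e+00] j [-0.28  0.84  0.15  1.57 -0.16  0.75 -1.56] F [-0.5 -0.4 -1.6] gap 0.0109 ff 78.0224096775055 t 8.1
rows [-0.03  0.06  0.83]
```

```bash
python3 -m jog '[[-0.03,0.06,0.2,0],[0,0,0.2,0],[0,0,0.1,0],[0,0,0,0]]'
python3 st.py .575 .0831 .290
```

```text
t: 8.5
tool_pos: [0.5753, 0.0827, 0.2992]
ee_rot: [-3.14, -0.1, 0.001]
contact_force: [-0.3, -0.2, -1.4]
finger_gap: 0.0112
finger_force: 78.0
tcp [0.5753 0.0827 0.2992] yangle -86.35 z [-8.e-04 -0.e+00 -1.e+00] j [-0.27  0.86  0.14  1.59 -0.17  0.71 -1.55] F [-0.3 -0.2 -1.4] gap 0.0112 ff 78.02169442176819 t 8.5
rows [-0.01 -0.02  0.31]
```

```bash
python3 -m jog '[[0,0,0.15,0],[0,0,0.13,0],[0,0,0,0]]'
python3 st.py .575 .0829 .290
```

```text
t: 8.8
tool_pos: [0.5753, 0.0826, 0.2908]
ee_rot: [3.14, 0.1, -0.001]
contact_force: [-0.2, -0.2, -1.2]
finger_gap: 0.011
finger_force: 78.0
tcp [0.5753 0.0826 0.2908] yangle -86.34 z [-8.e-04 -0.e+00 -1.e+00] j [-0.27  0.87  0.14  1.59 -0.17  0.69 -1.55] F [-0.2 -0.2 -1.2] gap 0.011 ff 78.0218768119812 t 8.8
rows [-0.01 -0.01  0.03]
```

The key is in the slot with no side force. Turning anticlockwise.

```bash
python3 -m jog '[[0,0,0,-0.8],[0,0,0,-0.8],[0,0,0,-0.8],[0,0,0,-0.8],[0,0,0,-0.8],[0,0,0,-0.8],[0,0,0,-0.8],[0,0,0,-0.8],[0,0,0,-0.8],[0,0,0,-0.8]]'
python3 -m jog '[[0,0,0,-0.8],[0,0,0,-0.8],[0,0,0,-0.8],[0,0,0,-0.8],[0,0,0,-0.8],[0,0,0,-0.4],[0,0,0,0]]'
python3 st.py .575 .0829 .290; python3 -c "
from h import *;print(env.get_obs()['torque'])"
```

```text
t: 9.8
tool_pos: [0.5753, 0.0824, 0.2912]
ee_rot: [2.915, 1.172, -0.001]
contact_force: [-2.2, -1.0, -2.3]
finger_gap: 0.0109
finger_force: 78.2
t: 10.5
tool_pos: [0.5752, 0.0825, 0.2912]
ee_rot: [-2.64, -1.703, 0.002]
contact_force: [-5.0, -0.8, -0.8]
finger_gap: 0.0108
finger_force: 78.5
tcp [0.5752 0.0825 0.2912] yangle -24.35 z [-1.2e-03 -1.0e-04 -1.0e+00] j [-0.12  0.87 -0.16  1.59  0.19  0.71 -0.79] F [-5.  -0.8 -0.8] gap 0.0108 ff 78.45719933509827 t 10.5
rows [ 0.01 -0.01  0.04]
[-0.06591844  1.19115375 -0.06923844]
```

```bash
python3 -m jog '[[0,0,0,-0.6],[0,0,0,-0.6],[0,0,0,-0.4],[0,0,0,0]]'
python3 st.py .575 .0829 .290; python3 -c "
from h import *;print(env.get_obs()['torque'])"
```

```text
t: 10.9
tool_pos: [0.5751, 0.0826, 0.2912]
ee_rot: [-2.515, -1.882, 0.002]
contact_force: [-5.6, -0.6, -0.2]
finger_gap: 0.0112
finger_force: 78.6
tcp [0.5751 0.0826 0.2912] yangle -16.38 z [-1.4e-03 -1.0e-04 -1.0e+00] j [-0.1   0.87 -0.2   1.59  0.24  0.71 -0.69] F [-5.6 -0.6 -0.2] gap 0.0112 ff 78.59123826026917 t 10.9
rows [ 0.01 -0.01  0.04]
[-0.06682088  1.39970436 -0.01938119]
```

```bash
python3 -m jog '[[0,0,0,-0.6],[0,0,0,-0.6],[0,0,0,0]]'
python3 st.py .575 .0829 .290; python3 -c "
from h import *;print(env.get_obs()['torque'])"
```

```text
t: 11.2
tool_pos: [0.5751, 0.0826, 0.2912]
ee_rot: [-2.412, -2.012, 0.002]
contact_force: [-5.8, 0.5, -0.1]
finger_gap: 0.0112
finger_force: 78.7
tcp [0.5751 0.0826 0.2912] yangle -10.34 z [-1.5e-03 -1.0e-04 -1.0e+00] j [-0.08  0.87 -0.23  1.59  0.27  0.72 -0.62] F [-5.8  0.5 -0.1] gap 0.0112 ff 78.67768049240112 t 11.2
rows [ 0.01 -0.    0.04]
[-0.05085611  1.48275021 -0.0812695 ]
```

```bash
python3 -m jog '[[0,0,0,-0.5],[0,0,0,-0.5],[0,0,0,0]]'
python3 st.py .575 .0829 .290; python3 -c "
from h import *;print(env.get_obs()['torque'])"
```

```text
t: 11.5
tool_pos: [0.5751, 0.0825, 0.2912]
ee_rot: [-2.323, -2.114, 0.002]
contact_force: [-6.6, -0.7, 2.2]
finger_gap: 0.0112
finger_force: 78.9
tcp [0.5751 0.0825 0.2912] yangle -5.39 z [-1.7e-03 -2.0e-04 -1.0e+00] j [-0.07  0.87 -0.26  1.59  0.3   0.72 -0.56] F [-6.6 -0.7  2.2] gap 0.0112 ff 78.91526341438293 t 11.5
rows [ 0.01 -0.    0.04]
[-0.13926928  1.67337231 -0.50816142]
```

The torque has risen to 0.5 N m, so the screw is at its stop. I ease back within the slack and lift the key out.

```bash
python3 -m jog '[[0,0,0,0.8],[0,0,0,0.8],[0,0,-0.2,0],[0,0,-0.3,0],[0,0,-0.5,0],[0,0,-0.5,0],[0,0,0,0]]'
python3 st.py .5355 .2735 .335; python3 -c "
from h import *;print(env.get_obs()['torque'])"
```

```text
t: 12.2
tool_pos: [0.5759, 0.0826, 0.3387]
ee_rot: [2.462, 1.948, 0.006]
contact_force: [-0.4, -0.6, -2.5]
finger_gap: 0.0112
finger_force: 78.3
tcp [0.5759 0.0826 0.3387] yangle -13.3 z [ 4.e-03  8.e-04 -1.e+00] j [-0.08  0.8  -0.24  1.54  0.23  0.82 -0.64] F [-0.4 -0.6 -2.5] gap 0.0112 ff 78.33894968032837 t 12.2
rows [ 5.88 -2.77  0.12]
[ 0.03368518 -0.00830887  0.01351406]
```

```bash
python3 -m jog '[[0,0,0,1],[0,0,0,1],[0,0,0,1],[0,0,0,1],[0,0,0,1],[0,0,0,1],[0,0,0,1],[0,0,0,1],[0,0,0,1],[0,0,0,1]]'
python3 -m jog '[[0,0,0,1],[0,0,0,1],[0,0,0,1],[0,0,0,1],[0,0,0,1],[-0.5,0,0,1],[-0.5,0,0,1],[-0.5,0,0,1],[-0.5,0,0,1],[0,0,0,1]]'
cat > scr.py <<'E'
from h import *
w=snap('wrist','s2.png');I=w['img'];hs=cv2.cvtColor(I,cv2.COLOR_RGB2HSV)
u,v=proj(w,[.575,.0828,.084]);print('px',u,v)
x0,y0=int(u)-35,int(v)-35
m=cv2.inRange(hs,(0,90,40),(30,255,255));s=np.zeros_like(m);s[y0:y0+70,x0:x0+70]=m[y0:y0+70,x0:x0+70]
hull=cv2.convexHull(np.argwhere(s)[:,::-1].reshape(-1,1,2).astype(np.int32))
W=lambda P:np.array([onz(w,a,b,.084)[:2] for a,b in P])*1000
print('head',cv2.minEnclosingCircle(W(hull[:,0]).astype(np.float32)))
f=np.zeros_like(s);cv2.fillPoly(f,[hull],255);f=cv2.erode(f,np.ones((3,3)))
sl=f&cv2.inRange(hs,(0,0,0),(180,110,255));n,l,t,c=cv2.connectedComponentsWithStats(sl);i=1+np.argmax(t[1:,4])
print('slot',cv2.minAreaRect(W(np.argwhere(l==i)[:,::-1]).astype(np.float32)))
E
python3 scr.py; python3 st.py .5355 .2735 .335
```

```text
t: 13.2
tool_pos: [0.5755, 0.0826, 0.3362]
ee_rot: [3.058, 0.72, 0.0]
contact_force: [0.9, -0.8, -2.1]
finger_gap: 0.0106
finger_force: 78.3
t: 14.2
tool_pos: [0.5149, 0.0891, 0.3364]
ee_rot: [-3.076, 0.639, 0.001]
contact_force: [1.7, -0.0, -0.5]
finger_gap: 0.0113
finger_force: 78.3
px 256.91826018174186 134.93581996100247
head ((574.892578125, 82.67880249023438), 15.889370918273926)
slot ((575.230712890625, 82.55493927001953), (29.07833480834961, 6.179705619812012), 71.489013671875)
tcp [0.5156 0.0891 0.3364] yangle -113.79 z [ 1.e-04  3.e-04 -1.e+00] j [-0.38  0.75  0.27  1.77 -0.3   0.67 -1.93] F [-0.6 -0.5 -1.4] gap 0.011 ff 78.32911491394043 t 14.25
rows [-1.87 -5.89  0.05]
```

The slot is now at 71.5°, about 1.30 rad, so the screw is at its stop. Taking the key back to the stand.

```bash
python3 -m jog '[[-0.23,-0.74,0,0.1],[-0.23,-0.74,0,0],[-0.23,-0.74,0,0],[-0.23,-0.74,0,0],[-0.23,-0.74,0,0],[-0.24,-0.74,0,0],[-0.24,-0.73,0,0],[-0.24,-0.72,0,0],[0,0,0,0],[0,0,0,0]]'
python3 st.py .5355 .2735 .2318
```

```text
t: 15.25
tool_pos: [0.536, 0.2729, 0.336]
ee_rot: [3.074, -0.646, 0.0]
contact_force: [0.3, -0.8, -1.4]
finger_gap: 0.0113
finger_force: 78.5
tcp [0.536  0.2729 0.336 ] yangle -113.73 z [-1.e-04 -5.e-04 -1.e+00] j [-0.68  0.86  0.33  1.48 -0.33  0.87 -2.22] F [ 0.3 -0.8 -1.4] gap 0.0113 ff 78.48086357116699 t 15.25
rows [-0.02 -0.01  3.47]
```

```bash
python3 -m jog '[[-0.01,-0.01,0.6,0.1],[0,0,0.7,0],[0,0,0.7,0],[0,0,0.5,0],[0,0,0.2,0],[0,0,0,0],[0,0,0,0]]'
python3 st.py .5355 .2732 .2318
```

```text
t: 15.95
tool_pos: [0.5361, 0.2731, 0.2561]
ee_rot: [-3.07, 0.662, -0.001]
contact_force: [0.2, 0.7, -1.1]
finger_gap: 0.0113
finger_force: 78.4
tcp [0.5361 0.2731 0.2561] yangle -114.35 z [ 8.e-04  3.e-04 -1.e+00] j [-0.66  0.96  0.29  1.54 -0.37  0.69 -2.2 ] F [ 0.2  0.7 -1.1] gap 0.0113 ff 78.43931078910828 t 15.95
rows [-0.02  0.01  0.81]
```

```bash
python3 -m jog '[[-0.02,0,0.2,0],[0,0,0.2,0],[0,0,0.15,0],[0,0,0,0]]'
python3 st.py .5355 .2732 .2318
```

```text
t: 16.35
tool_pos: [0.5351, 0.2736, 0.2381]
ee_rot: [3.07, -0.662, -0.001]
contact_force: [-0.2, -0.3, -1.8]
finger_gap: 0.0112
finger_force: 78.8
tcp [0.5351 0.2736 0.2381] yangle -114.34 z [-9.e-04 -3.e-04 -1.e+00] j [-0.66  0.99  0.28  1.55 -0.38  0.66 -2.19] F [-0.2 -0.3 -1.8] gap 0.0112 ff 78.83118510246277 t 16.35
rows [0.02 0.01 0.21]
```

```bash
python3 -m jog '[[0,0,0.15,0],[0,0,0.06,0],[0,0,0,0]]'
python3 -m jog '[[0,0,0,0],[0,0,0,0],[0,0,0,0],[0,0,0,0]]' 50 80
python3 -m jog '[[0,0,-0.4,0],[0,0,-0.6,0],[0,0,-0.8,0],[0,0,-0.8,0],[0,0,-0.8,0],[0,0,0,0]]'
python3 - <<'E'
from h import *
w=snap('wrist','k.png');print(proj(w,[.5355,.273,.031]),proj(w,[.5355,.273,.099]),proj(w,[.5355,.273,.026]))
E
python3 st.py .5646 -.0704 .26
```

```text
t: 16.65
tool_pos: [0.5352, 0.2736, 0.2322]
ee_rot: [3.071, -0.662, -0.001]
contact_force: [-0.7, -2.1, -1.3]
finger_gap: 0.0113
finger_force: 78.8
t: 17.05
tool_pos: [0.5353, 0.2738, 0.2327]
ee_rot: [-3.071, 0.662, -0.0]
contact_force: [0.7, 0.4, 0.9]
finger_gap: 0.0497
finger_force: 0.0
t: 17.65
tool_pos: [0.5356, 0.2737, 0.3382]
ee_rot: [-3.068, 0.662, -0.006]
contact_force: [-0.5, 0.4, -0.8]
finger_gap: 0.0502
finger_force: 0.0
[285.68559758 199.83652966] [286.3756755  224.44169634] [285.64713282 198.46504439]
tcp [0.5353 0.2737 0.3364] yangle -114.34 z [ 0.0024  0.0014 -1.    ] j [-0.68  0.86  0.34  1.48 -0.33  0.86 -2.23] F [-0.3 -0.7 -1.3] gap 0.0502 ff 0.0 t 17.7
rows [ 5.61 10.05  2.53]
```

View pics/k.png

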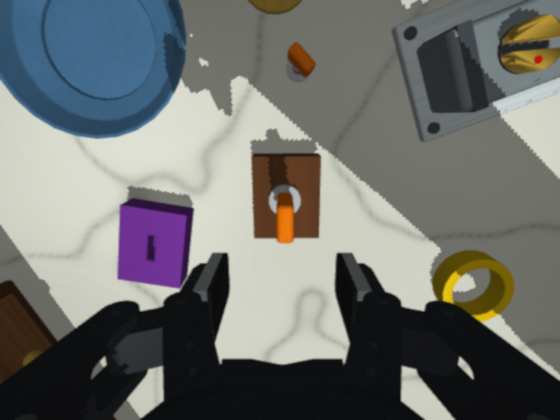

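The key stands upright in the dark stand: collar at (285,200), as projected. Now I turn to the jig's axes and go look at the rod grip.

```bash
python3 -m jog '[[0,0,0,-0.85],[0,0,0,-0.85],[0,0,0,-0.85],[0,0,0,-0.85],[0,0,0,-0.8],[-0.2,1,0,0],[-0.2,1,0,0],[-0.2,1,0,0],[-0.1,1,0,0],[0,1,0,0]]'
python3 -m jog '[[0,1,0,0],[0,1,0,0],[0,1,0,0],[0,1,0,0],[0,1,0,0],[0,1,0,0],[0,0.9,0,0],[0,0,0,0],[0,0,0,0]]'
cat > rod.py <<'E'
from h import *
import sys
w=snap('wrist',sys.argv[1]);hs=cv2.cvtColor(w['img'],cv2.COLOR_RGB2HSV)
W=lambda P,z:(np.array([onz(w,a,b,z)[:2] for a,b in P])*1000).astype(np.float32)
def comp(m):
    n,l,t,c=cv2.connectedComponentsWithStats(m);i=1+np.argmax(t[1:,4]);print(t[i]);return np.argwhere(l==i)[:,::-1]
r=comp(cv2.inRange(hs,(0,150,50),(8,255,255))|cv2.inRange(hs,(172,150,50),(180,255,255)));print('red',cv2.minAreaRect(W(r,.016)))
b=comp(cv2.inRange(hs,(105,150,40),(125,255,255)));print('blue z97',cv2.minAreaRect(W(b,.097)),'z22',W(b,.022).min(0),W(b,.022).max(0))
E
python3 rod.py r.png; python3 st.py .5658 -.0669 .23
```

```text
t: 18.7
tool_pos: [0.5049, 0.1241, 0.3343]
ee_rot: [3.14, -0.091, -0.001]
contact_force: [0.0, -0.3, -0.9]
finger_gap: 0.0499
finger_force: 0.0
t: 19.6
tool_pos: [0.4933, -0.0816, 0.3343]
ee_rot: [-3.14, 0.093, 0.001]
contact_force: [-1.2, 0.3, 0.3]
finger_gap: 0.0498
finger_force: 0.0
[335  49  12 127 665]
red ((561.3139038085938, -133.7406005859375), (4.908156394958496, 102.53718566894531), 86.29501342773438)
[ 239   95   33   39 1230]
blue z97 ((565.585693359375, -67.84593200683594), (19.690732955932617, 22.361745834350586), 86.09505462646484) z22 [550.68384 -75.8236 ] [582.02576  -47.838917]
tcp [ 0.4935 -0.0809  0.3343] yangle -93.32 z [-5.e-04  6.e-04 -1.e+00] j [ 0.03  0.71  0.12  1.85 -0.14  0.59 -1.39] F [ 0.8  0.1 -0.2] gap 0.0503 ff 0.0 t 19.65
rows [ 2.38 -0.6   3.48]
```

View pics/r.png

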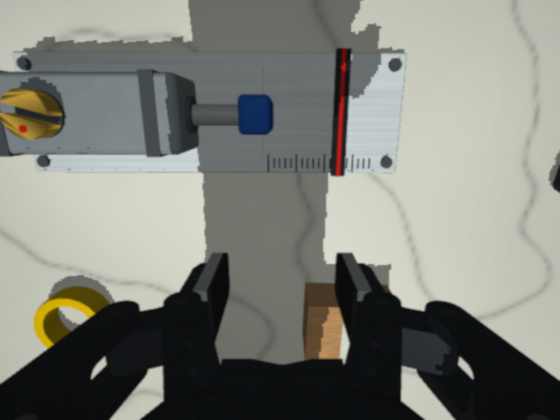

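The wrist view shows the blue grip at (255,115), the red line at (341,112), and the slotted head turned at the left. The pull comes to about 66 mm. Moving over the grip and down.

```bash
python3 -m jog '[[0.8,-0.2,0,0],[0.8,-0.2,0,0],[0.8,-0.18,0.3,0],[0,0,0.6,0],[0,0,0.6,0],[0,0,0,0],[0,0,0,0]]'
python3 st.py .5656 -.0674 .230
```

```text
t: 20.35
tool_pos: [0.5664, -0.0676, 0.2898]
ee_rot: [-3.14, 0.09, 0.001]
contact_force: [-0.2, -0.4, 0.2]
finger_gap: 0.0499
finger_force: 0.0
tcp [ 0.5664 -0.0676  0.2898] yangle -93.29 z [-3.e-04  3.e-04 -1.e+00] j [ 0.    0.86  0.12  1.63 -0.15  0.66 -1.43] F [-0.2 -0.4  0.2] gap 0.0499 ff 0.0 t 20.35
rows [-0.03 -0.    1.99]
```

```bash
python3 -m jog '[[-0.03,0,0.5,0],[0,0,0.6,0],[0,0,0.5,0],[0,0,0.4,0],[0,0,0,0]]'
python3 -m jog '[[0,0,0,0],[0,0,0,0],[0,0,0,0],[0,0,0,0],[0,0,0,0]]' 0 100
python3 st.py .5613 -.1334 .230
```

```text
t: 20.85
tool_pos: [0.5654, -0.068, 0.229]
ee_rot: [-3.14, 0.091, 0.002]
contact_force: [-0.2, -0.3, 0.1]
finger_gap: 0.0501
finger_force: 0.0
t: 21.35
tool_pos: [0.5657, -0.0685, 0.2306]
ee_rot: [3.14, -0.092, 0.002]
contact_force: [-1.1, -1.4, 7.6]
finger_gap: 0.0191
finger_force: 97.2
tcp [ 0.5657 -0.0685  0.2306] yangle -93.36 z [ 1.4e-03 -3.0e-04 -1.0e+00] j [ 0.01  0.95  0.1   1.67 -0.16  0.53 -1.42] F [-1.1 -1.4  7.6] gap 0.0191 ff 97.24374890327454 t 21.35
rows [-0.02  2.17  0.02]
```

```bash
python3 -m jog '[[0,0.2,0,0],[0,0.3,0,0],[0,0.4,0,0],[0,0.4,0,0],[0,0.4,0,0],[0,0.3,0,0],[0,0.15,0,0],[0,0,0,0],[0,0,0,0]]'
python3 st.py .5613 -.1337 .230
python3 - <<'E'
from h import *
w=snap('wrist');s=snap('side');a=snap('scene')
o=env.get_obs();g=np.array(o['tool_pos']);
def crop(c,p,r,k): 
    u,v=proj(c,p).astype(int);u=np.clip(u,r,559-r);v=np.clip(v,r,419-r);print(u,v);return cv2.resize(c['img'][v-r:v+r,u-r:u+r],(k,k),interpolation=cv2.INTER_CUBIC)
P=[.561,-.13,.02]
cv2.imwrite('pics/f.png',np.hstack([crop(w,P,110,400),crop(a,P,40,400)])[:,:,::-1]);cv2.imwrite('pics/fw.png',w['img'][:,:,::-1])
np.savez('f.npz',**{k:np.array(v) for k,v in w.items()})
E
```

```text
t: 22.25
tool_pos: [0.5619, -0.1314, 0.2305]
ee_rot: [-3.138, 0.09, -0.001]
contact_force: [-3.2, 12.1, 9.0]
finger_gap: 0.0189
finger_force: 98.0
tcp [ 0.5619 -0.1314  0.2305] yangle -93.3 z [ 6.0e-04  2.4e-03 -1.0e+00] j [ 0.13  0.96  0.08  1.64 -0.13  0.55 -1.34] F [-3.2 12.1  9. ] gap 0.0189 ff 97.9774010181427 t 22.25
rows [-0.02  0.08  0.02]
282 241
245 258
```

View pics/f.png

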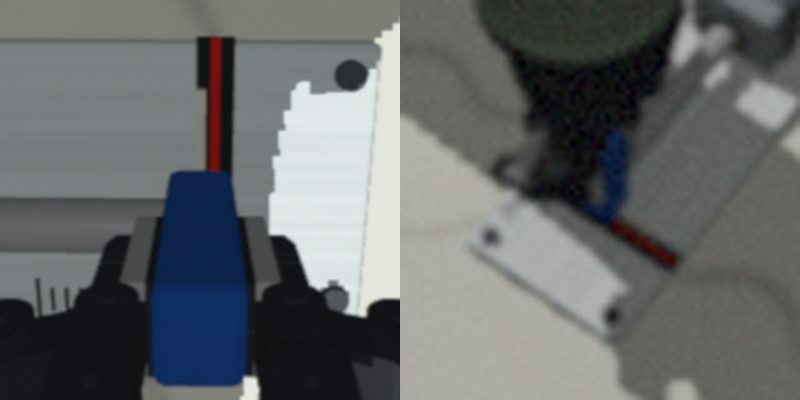

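The wrist crop shows the pale pointer just left of the red line, on the housing side, so it is about 2–3 mm short. That was the 11th picture viewed, one over the limit, so I view no more. I work out the remaining gap numerically.

Run:
```python
from h import *
w=dict(np.load('f.npz'));w['fovy']=float(w['fovy'])
d=np.array([np.sin(np.radians(3.6)),np.cos(np.radians(3.6))])
I=w['img'].astype(int)
for y in (182,190,198,206,214):
    row=I[y,272:302]; red=272+np.where((row[:,0]>80)&(row[:,0]>2*row[:,1]))[0]; pt=272+np.where((row[:,0]>90)&(row[:,1]>80)&(np.arange(272,302)<red.min())&(np.arange(272,302)>277))[0]
    if len(pt)==0: print(y,red,pt);continue
    pr=onz(w,red.mean(),y,.016)[:2]; pp=onz(w,pt.mean(),y,.022)[:2]
    print(y,red.min(),red.max(),pt.min(),pt.max(),'gap mm',((pp-pr)@d*1000).round(2),pp.round(4))
```

```text
182 288 292 278 284 gap mm 5.14 [ 0.5973 -0.131 ]
190 288 292 278 284 gap mm 5.18 [ 0.5928 -0.1307]
198 288 292 278 284 gap mm 5.21 [ 0.5882 -0.1305]
206 287 292 278 284 gap mm 4.96 [ 0.5835 -0.1302]
214 287 291 278 284 gap mm 4.7 [ 0.5788 -0.1299]
```

```bash
python3 -m jog '[[0,0.09,0,0],[0,0,0,0],[0,0,0,0],[0,0,0,0]]'
python3 st.py .5613 -.1337 .230
python3 - <<'E'
from h import *
w=snap('wrist')
for y in (165,195): print(y,[tuple(map(int,p)) for p in w['img'][y,276:300]])
print('px/mm',np.linalg.norm(proj(w,[.59,-.13,.016])-proj(w,[.59,-.14,.016]))/10,[proj(w,[.59,-.134,z]).round(1) for z in (.016,.022)])
E
```

```text
t: 22.8
tool_pos: [0.5617, -0.1338, 0.2305]
ee_rot: [-3.138, 0.09, -0.001]
contact_force: [-3.4, 11.3, 10.8]
finger_gap: 0.0188
finger_force: 98.0
tcp [ 0.5617 -0.1338  0.2305] yangle -93.29 z [ 6.0e-04  2.5e-03 -1.0e+00] j [ 0.14  0.96  0.08  1.64 -0.13  0.55 -1.33] F [-3.4 11.3 10.8] gap 0.0188 ff 98.0056357383728 t 22.8
rows [-0.02 -0.    0.02]
165 [(43, 46, 46), (21, 23, 23), (18, 20, 20), (17, 19, 20), (16, 17, 18), (18, 18, 18), (41, 17, 18), (82, 21, 19), (109, 19, 16), (117, 17, 11), (119, 19, 16), (114, 17, 13), (96, 19, 16), (62, 18, 18), (29, 17, 19), (17, 17, 19), (17, 19, 19), (17, 18, 18), (18, 18, 21), (33, 36, 36), (70, 74, 74), (105, 111, 110), (120, 126, 126), (123, 129, 129)]
195 [(43, 45, 46), (19, 22, 21), (33, 33, 32), (71, 70, 67), (107, 105, 100), (123, 120, 114), (125, 123, 116), (126, 122, 116), (124, 111, 105), (121, 76, 72), (119, 36, 34), (110, 18, 14), (80, 17, 15), (42, 18, 18), (19, 16, 17), (15, 17, 17), (16, 18, 19), (15, 16, 18), (19, 21, 21), (52, 55, 55), (99, 103, 104), (118, 124, 124), (122, 127, 128), (122, 127, 128)]
px/mm 1.7261748140394277 [array([282.7, 192.1]), array([282.7, 194.4])]
```

The pointer is still about 2 mm short. One small pull more, then a final numeric check and hand-in.

```bash
python3 -m jog '[[0,0.065,0,0],[0,0,0,0],[0,0,0,0],[0,0,0,0],[0,0,0,0]]'
python3 st.py
python3 - <<'E'
from h import *
w=snap('wrist');I=w['img'].astype(int)
for y in (165,190,197):
    r=I[y,270:305]; print(y,'R-G',(r[:,0]-r[:,1]).tolist(),'G',r[:,1].tolist())
E
```

```text
t: 23.35
tool_pos: [0.5616, -0.1357, 0.2305]
ee_rot: [-3.138, 0.09, -0.001]
contact_force: [-2.9, 13.4, 10.3]
finger_gap: 0.0186
finger_force: 98.0
tcp [ 0.5616 -0.1357  0.2305] yangle -93.28 z [ 5.0e-04  2.6e-03 -1.0e+00] j [ 0.14  0.96  0.08  1.64 -0.13  0.55 -1.33] F [-2.9 13.4 10.3] gap 0.0186 ff 98.00370812416077 t 23.35
165 R-G [-6, -6, -4, -2, 0, -3, -2, -1, 1, 34, 77, 97, 101, 101, 94, 63, 23, 3, -1, -1, 1, -1, -4, -5, -6, -6, -7, -6, -6, -5, -6, -6, -6, -6, -6] G [129, 119, 83, 40, 21, 18, 18, 18, 19, 17, 19, 19, 19, 18, 17, 18, 19, 18, 18, 17, 17, 19, 46, 89, 117, 127, 129, 129, 129, 128, 129, 129, 129, 128, 129]
190 R-G [-6, -5, -3, -2, -1, 0, -1, -1, 0, 0, 1, 2, 1, 1, 2, 1, 0, -1, -2, -1, -1, -1, -3, -5, -5, -6, -6, -6, -5, -6, -6, -5, -6, -5, -5] G [127, 118, 82, 39, 17, 17, 16, 18, 32, 71, 106, 120, 125, 123, 114, 80, 38, 18, 17, 14, 16, 26, 62, 105, 123, 127, 126, 127, 127, 127, 127, 126, 127, 126, 126]
197 R-G [-6, -6, -4, -2, 0, 0, -2, -1, 0, 1, 2, 2, 2, 6, 14, 13, 6, -1, -1, -2, 0, -1, -3, -6, -7, -5, -6, -7, -6, -6, -7, -6, -7, -6, -6] G [129, 120, 83, 40, 18, 17, 16, 18, 33, 70, 106, 121, 123, 119, 101, 66, 31, 18, 17, 18, 18, 25, 63, 106, 126, 128, 129, 130, 130, 129, 130, 130, 130, 129, 129]
```

The pointer now covers the red line: centres at 282.2 and 282.4 px. Handing in.

```bash
python3 -c "
from plant import env
print(env.job_done())"
```

```text
the job is handed in; nothing more can be done
None
```

I handed the job in at about 23 s with the screw at its stop (about 1.30 rad), the key upright in its stand, and the rod gripped with its pointers on the red line; no verdict came back, and I viewed 11 pictures, one over the limit of 10.

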